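Fit the spacer that fills a block heater's well

ROBOT

A 7-joint arm with a two-finger parallel gripper is mounted at the origin on a cart in front of the work surface, level with it; the furniture and walls round the work are solid. World frame = base frame: x ahead of the robot, y to its left, z up, the work surface at z = 0. Lengths are in mm, angles in rad, forces in N, time in s.
With the tool pointing down it reaches from about 400 to 875 mm from the base axis. Payload 4.4 kg.
Tool frame: the origin (TCP) lies midway between the tips of the shut fingers; the grasp point (between the pads) lies 19 mm behind it; z points along the fingers, y is the line along which they close (so a half turn about z gives the same grasp; the last joint's range is limited). The gripper opens to 85 mm and grips with 20 to 120 N. Pads are 22 mm wide; open, the fingers measure 114 mm over their backs; the gripper's body (76 mm by 85 mm) begins 54 mm behind the grasp point. The pads swing forward as they close: fully open they stand 13 mm farther back than shut.
Start: joints at [-1.174, 0.628, 0.038, 1.517, -0.027, 0.996, -0.02], TCP at [290.176, 581.649, 231.313] pointing down, gripper open.
Joint ranges: [-3.06, 3.06], [-0.37, 2.12], [-1.25, 1.32], [0.18, 2.47], [-1.1, 4.24], [0.23, 1.98], [-2.94, 2.94]. Speed limits (rad/s): [2.57, 2.57, 3.14, 3.14, 3.14, 3.14, 3.14].

INTERFACE

Orientations are given as [roll, pitch, yaw] about the fixed x, y, z axes, in that order (R = Rz(yaw) Ry(pitch) Rx(roll)).
In Python, from cell import ctrl gives the robot as it stands. The module is installed in compiled form; this text tells all that it offers.
- The arm moves only by the tool step_arm, never from a script. Its argument "commands" is one flat list of numbers, 7 for each row, row after row: the shift along the tool's x, y, z in cm, then the turn, a rotation vector about the tool's x, y, z in rad, then the opening, from 0 (shut) to 1 (fully open). A call has 1 to 10 rows; each row is the pose to reach, as a shift and turn from the pose commanded when the call began, along the tool's axes at that moment; what a row does not reach only later rows make up. A row lasts 1/10 s, in which the tool goes at most 50 mm and 8.59 degrees, less where a joint would pass 70% of its speed; a pose out of reach is approached as far as the arm can. A call with a gripper value outside its range is refused whole. The fingers move at their own pace and stop on an object; the grip force is fixed at half the most. Time passes only in rows, so rows that repeat a pose let the fingers close. It gives the time, the measured TCP pose, the force, the opening and the grip force at its end, in the units of the state.
- ctrl.read_state(): the state, without advancing time (a new reading comes with each control period).
- ctrl.get_image(name): name is "side" or "top" or "wrist"; returns a dict with "image" (480x640x3 uint8, red, green, blue), "range_z" (480x640 float32, mm along the optical axis (not along the pixel's ray), 0 where there is no reading), "vfov" (degrees; the focal length in pixels is half the picture's height over the tangent of half this angle, whatever the lens; pixels are square), "cx", "cy" (the principal point, pixels), "world_to_cam" (4x4, takes a point from world to camera coordinates). Camera axes: x right, y down, z forward; pixel columns grow to the right and rows downward; lengths in mm; the calibration is good to about 2 mm. A picture is of the moment at which its call begins.
- ctrl.finish_job(): hands the job in; it is judged then, once.
The state is a dict: "clock": time; "qpos": joint angles; "qd": joint speeds; "tau": joint torques, N m; "eef_pos": TCP position; "tool_rot": TCP orientation; "force": force on the tool from outside, world axes, zero at the start; "torque": the same for the moment, N m; "width": finger opening in mm; "gripper_force": force on a finger pad.
Only numpy, scipy, OpenCV 4.12 (cv2) and the standard library are available. Lean on these libraries where they do the work, as an engineer would, in place of code of your own. Each camera call takes 0.05 s, during which the arm holds its last target. There are 200 camera calls.

TASK

Open the heater's hood by lifting it past its balance point until its springs hold it open. Then find by trying which of the three spacers fills the gap left beside the tube block in the well, so that it pushes the sprung plate back and sits tight, and press it fully home, upright with its tab up. Leave the other two spacers standing upright on the bench and the beaker, timer and carton undisturbed.

Things in the scene. Friction and masses are not known exactly. Their poses are not given: they have to be found in the camera images.
- bath: block heater fixed to the bench: white housing, its x -55 to 95 mm, y -80 to 80, rim 75 mm high; shelf with two spare tube blocks on its left (y 80 to 178, tops 75 mm high). Origin: bench level under the middle of the well; x away from the robot, y left, z up; turned up to 0.2 rad.
- well_floor (a point): on the well's floor, straight above the heater's origin, 30 mm over the bench; axes as the heater's. Well: x -26 to 26 mm, 45 mm deep, left wall at y 55. A fixed tube block, 50 mm wide, top flush with the rim, fills its left part; its length differs between runs and is not told. Right of it is the remaining gap, then the sprung plate. The block's edge at the gap has a 3 mm chamfer.
- lid (a joint): hood, 142 x 156 mm, 38 mm high, hinged along its far edge; 0 shut (covers the well), grows as it opens, stop at 1.6 rad. Springs in the hinge help: let go below about 0.55 rad it falls shut, above about 0.75 rad the springs carry it to the stop and hold it there.
- lid_handle (a point): middle of the hood's handle, a round steel bar 12 mm thick, 100 mm long, parallel to the hinge, 45 mm in front of the hood's front face (39 mm clear behind it); moves with the hood.
- lid_hinge (a point): middle of the hood's hinge axis (along the heater's y); when shut, the handle bar lies 191 mm nearer the robot along the heater's x and 22 mm higher.
- plate_face (a point): middle of the sprung plate's face at rest, at rim height, fixed to the heater (x 0, y -38.5, z 75 mm in its frame): the right-hand limit of the gap. The plate's top is bevelled back 6 mm over its upper 14 mm as a lead-in. Axes as the heater's.
- spring_plate (a joint): travel (m) of the sprung plate: 0 at rest, grows to the right (-y of the heater), stop at 0.0045; about 1 N at rest, 3 N at 2.5 mm; pressing a spacer in takes about 10 N. The spacer that fits goes down to the floor, shoulders flush with the rim, and keeps it pushed back about 2.5 mm. A thicker one does not go in (stays over 25 mm too high); a thinner one goes in but is loose and leaves it at 0.
- spacer_thin_c (a point): thin spacer: plain aluminium block 16 mm thick (its y), 40 mm wide (its x), 45 mm high, with a centred grip tab on top, 12 mm thick (y), 34 mm wide, 30 mm high. It stands on the bench; places are mixed. Point: its centre, 37.5 mm above the foot of its 75 mm height. In the well its y lies along the heater's y. The three differ only in thickness.
- spacer_mid_c (a point): mid spacer: plain aluminium block 22 mm thick (its y), 40 mm wide (its x), 45 mm high, with a centred grip tab on top, 12 mm thick (y), 34 mm wide, 30 mm high. It stands on the bench; places are mixed. Point: its centre, 37.5 mm above the foot of its 75 mm height. In the well its y lies along the heater's y. The three differ only in thickness.
- spacer_thick_c (a point): thick spacer: plain aluminium block 28 mm thick (its y), 40 mm wide (its x), 45 mm high, with a centred grip tab on top, 12 mm thick (y), 34 mm wide, 30 mm high. It stands on the bench; places are mixed. Point: its centre, 37.5 mm above the foot of its 75 mm height. In the well its y lies along the heater's y. The three differ only in thickness.
- spacer_thin: the same thin spacer, origin at the centre of its foot
- spacer_mid: the same mid spacer, origin at the centre of its foot
- spacer_thick: the same thick spacer, origin at the centre of its foot
- beaker: 100 ml beaker, bystander, origin at the centre of its foot
- timer: lab timer, bystander, origin at the centre of its foot
- carton: small carton, bystander, origin at the centre of its foot
There are look-alikes about, which are no part of the job. Leave any blue or orange look-alike of the spacer_mid alone.

How it is judged (in metres and radians):
On the way, in this order (a step that is already met when the one before it is completed fails the run):
1. the hood stands open on its springs, let go (value of joint lid above 1.4 rad and contact force between the fingers and bath below 0.5 N), for 0.2 s.
2. the spacer that fills the gap is fully home, let go (((z of spacer_thin_c in the frame of bath between 0.064 and 0.0705 m and x of spacer_thin_c in the frame of bath between -0.008 and 0.008 m and y of spacer_thin_c in the frame of bath between -0.036 and -0.03 m and angle between spacer_thin_c's own z axis and vertical below 0.06 rad and value of joint spring_plate between 0.0015 and 0.0042 m and contact force between the fingers and spacer_thin below 0.5 N) or (z of spacer_mid_c in the frame of bath between 0.064 and 0.0705 m and x of spacer_mid_c in the frame of bath between -0.008 and 0.008 m and y of spacer_mid_c in the frame of bath between -0.033 and -0.027 m and angle between spacer_mid_c's own z axis and vertical below 0.06 rad and value of joint spring_plate between 0.0015 and 0.0042 m and contact force between the fingers and spacer_mid below 0.5 N) or (z of spacer_thick_c in the frame of bath between 0.064 and 0.0705 m and x of spacer_thick_c in the frame of bath between -0.008 and 0.008 m and y of spacer_thick_c in the frame of bath between -0.03 and -0.024 m and angle between spacer_thick_c's own z axis and vertical below 0.06 rad and value of joint spring_plate between 0.0015 and 0.0042 m and contact force between the fingers and spacer_thick below 0.5 N))), for 0.2 s.
At the end, for the whole second after the job is handed in: Hood open (over 1.4 rad); one spacer upright (0.06 rad) on the well floor (3 mm), between tube block and sprung plate (3 mm along the gap, 8 mm across), keeping the plate pushed back 1.5 to 4.2 mm; the other two upright on the bench (0.1 rad); all at rest (value of joint lid above 1.4 rad and ((z of spacer_thin_c in the frame of bath between 0.064 and 0.0705 m and x of spacer_thin_c in the frame of bath between -0.008 and 0.008 m and y of spacer_thin_c in the frame of bath between -0.036 and -0.03 m and angle between spacer_thin_c's own z axis and vertical below 0.06 rad and value of joint spring_plate between 0.0015 and 0.0042 m and height (world z) of spacer_mid_c between 0.033 and 0.042 m and angle between each of spacer_mid_c, spacer_thick_c's own z axis and vertical below 0.1 rad and height (world z) of spacer_thick_c between 0.033 and 0.042 m) or (z of spacer_mid_c in the frame of bath between 0.064 and 0.0705 m and x of spacer_mid_c in the frame of bath between -0.008 and 0.008 m and y of spacer_mid_c in the frame of bath between -0.033 and -0.027 m and angle between spacer_mid_c's own z axis and vertical below 0.06 rad and value of joint spring_plate between 0.0015 and 0.0042 m and height (world z) of spacer_thin_c between 0.033 and 0.042 m and angle between each of spacer_thin_c, spacer_thick_c's own z axis and vertical below 0.1 rad and height (world z) of spacer_thick_c between 0.033 and 0.042 m) or (z of spacer_thick_c in the frame of bath between 0.064 and 0.0705 m and x of spacer_thick_c in the frame of bath between -0.008 and 0.008 m and y of spacer_thick_c in the frame of bath between -0.03 and -0.024 m and angle between spacer_thick_c's own z axis and vertical below 0.06 rad and value of joint spring_plate between 0.0015 and 0.0042 m and height (world z) of spacer_thin_c between 0.033 and 0.042 m and angle between each of spacer_thin_c, spacer_mid_c's own z axis and vertical below 0.1 rad and height (world z) of spacer_mid_c between 0.033 and 0.042 m)) and linear speed of each of spacer_thin, spacer_mid, spacer_thick below 0.01 m/s); the robot touches nothing.
It fails at once if the beaker is pushed more than 40 mm or tipped (distance of beaker from where it was at the start of the episode above 0.04 m or angle between beaker's own z axis and vertical above 0.4 rad).
It fails at once if the timer is pushed more than 40 mm or tipped (distance of timer from where it was at the start of the episode above 0.04 m or angle between timer's own z axis and vertical above 0.4 rad).
It fails at once if the carton is pushed more than 40 mm or tipped (distance of carton from where it was at the start of the episode above 0.04 m or angle between carton's own z axis and vertical above 0.4 rad).
It also fails if it takes over 72 s, if anything falls off the work surface, if the arm or the gripper's body presses on something with over 40 N, if the wrist force passes 120 N, or if a joint passes its speed limit or range.

## Working session

There is one attempt and no reset: what is moved stays moved. The work goes in short steps, Python scripts to look and compute and a tool call to move; the robot and the scene stay as the last step left them, time stands still between calls to the robot, and variables do not carry over. Pictures are saved under pics/ and viewed, at most 10 in all, crops included, and the job is handed in when it is done.

Besides the shell and the picture viewer there is one more tool, called after ">>>" as a command line: name --argument value ..., lists and objects as JSON in quotes. step_arm: Moves the arm, as the interface text tells. Its arguments: {"type":"object","properties":{"commands":{"type":"array"}},"required":["commands"]}

```bash
mkdir -p pics; cat > h.py <<'E'
import numpy as np,cv2
from cell import ctrl
def grab(name,save=None):
    d=ctrl.get_image(name)
    d['f']=d['image'].shape[0]/2/np.tan(np.radians(d['vfov'])/2)
    if save: cv2.imwrite(f'pics/{save}.png',d['image'][:,:,::-1])
    np.savez(f'{name}_last.npz',**d)
    return d
def load(name): return np.load(f'{name}_last.npz')
def cloud(d):
    z=d['range_z'].astype(float);v,u=np.mgrid[:480,:640]
    P=np.stack([(u-d['cx'])*z/d['f'],(v-d['cy'])*z/d['f'],z,np.ones_like(z)],-1)
    W=P@np.linalg.inv(d['world_to_cam']).T
    W=W[...,:3]; W[z<=0]=np.nan
    return W
E
python3 - <<'E'
from h import *
s=ctrl.read_state();print({k:np.round(v,3) for k,v in s.items()})
t=grab('top','top0');d=grab('side','side0')
for x in(t,d):print(x['vfov'],x['world_to_cam'].round(3).tolist())
E
```

```text
{'clock': np.float64(0.0), 'qpos': array([-1.174,  0.629,  0.038,  1.518, -0.027,  0.996, -0.02 ]), 'qd': array([-0.001,  0.001,  0.001,  0.001,  0.   ,  0.   , -0.001]), 'tau': array([ 1.0000e-03, -5.6339e+01,  1.2270e+00, -1.9345e+01,  1.1000e-02,
        1.1000e-02, -0.0000e+00]), 'eef_pos': array([289.863, 581.086, 230.387]), 'tool_rot': array([-3.14 , -0.   ,  2.679]), 'force': array([ 0.627, -0.147,  0.253]), 'torque': array([ 0.017, -0.009, -0.001]), 'gripper_force': np.float64(0.0), 'width': np.float64(85.603)}
52.481246358820016 [[0.026, -1.0, 0.012, -152.489], [-0.994, -0.028, -0.109, 531.907], [0.11, -0.009, -0.994, 869.112], [0.0, 0.0, 0.0, 1.0]]
47.839758292411375 [[0.068, -0.998, 0.014, -174.408], [-0.705, -0.058, -0.707, 446.394], [0.706, 0.038, -0.707, 624.165], [0.0, 0.0, 0.0, 1.0]]
```

View pics/top0.png

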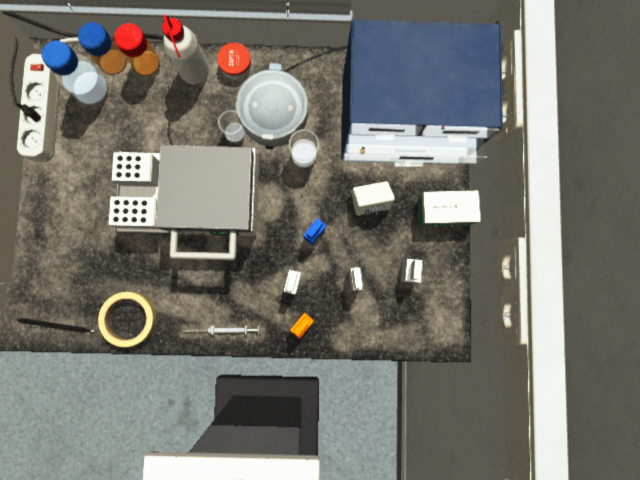

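View pics/side0.png

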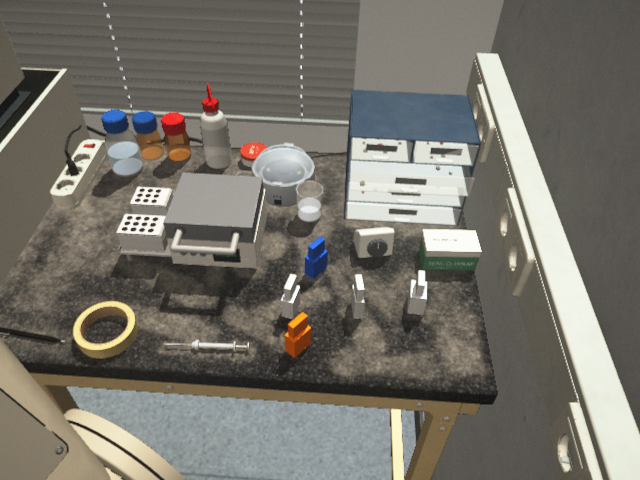

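Top view: hood at (205,188) with its handle bar at (203,256), tube blocks at (132,190). Three aluminium spacers at (292,282), (356,279) and (414,270); blue/orange look-alikes at (314,231) and (301,325); beaker (303,148), timer (373,198), carton (450,207). Now measure with depth.

```bash
python3 - <<'E'
from h import *
for n in('top','side'):
    d=load(n);W=cloud(d);im=d['image'].astype(int)
    pts={'top':dict(lidTL=(164,150),lidTR=(249,152),lidBL=(161,226),lidBR=(246,226),barL=(175,256),barR=(232,256),bar=(203,256)),
         'side':dict(lidTL=(185,180),lidTR=(261,182),barL=(180,247),bar=(205,250),barR=(232,248))}[n]
    for k,(u,v) in pts.items():
        print(n,k,W[v,u].round(1))
    # clusters of objects in spacer region
    x0=W[...,0];y0=W[...,1];z0=W[...,2]
    reg=(x0>330)&(x0<560)&(y0<-60)&(y0>-560)
    for nm,m in(('tab',reg&(z0>60)&(z0<85)),('all',reg&(z0>10)&(z0<85)),('shoulder',reg&(z0>40)&(z0<50))):
        c,lab,st,_=cv2.connectedComponentsWithStats(m.astype(np.uint8))
        for i in range(1,c):
            if st[i,4]<12:continue
            q=W[lab==i]
            r=cv2.minAreaRect(q[:,:2].astype(np.float32))
            print(n,nm,st[i,:5],'mean',q.mean(0).round(1),'rect',np.round(r[0],1),np.round(r[1],1),round(r[2],1))
E
```

```text
top lidTL [685.5 120.2 114.8]
top lidTR [686.9 -24.1 113.2]
top lidBL [554.7 117.4 115. ]
top lidBR [558.6 -24.6 115.6]
top barL [506.   94.3 103.6]
top barR [508.6  -1.7 104.3]
top bar [507.2  47.  104.4]
top tab [306 231  10   7  46] mean [ 555.3 -133.2   73.5] rect [ 557.4 -133.2] [11.7 12.4] 51.5
top tab [412 259  10  20 163] mean [ 497.5 -319.7   74.2] rect [ 497.8 -320.8] [12.8 34.1] 83.6
top tab [353 268   9  20 145] mean [ 479.8 -216.2   74.9] rect [ 479.9 -216.9] [33.4 12.4] 8.6
top tab [286 271  12  20 138] mean [ 471.4 -102.1   75.1] rect [ 471.5 -102. ] [11.9 33.7] 76.8
top tab [293 316  17  19 143] mean [ 394.5 -121.3   75. ] rect [ 394.4 -121.4] [12.  33.7] 51.7
top all [303 231  16  13 137] mean [ 553.2 -133.5   50.7] rect [ 557.6 -133.4] [21.7 19.3] 53.2
top all [492 238  12 129 666] mean [ 431.6 -479.8   24.7] rect [ 445.  -480.2] [229.9   4.1] 0.2
top all [401 259  21  24 433] mean [ 496.3 -316.1   53.2] rect [ 497.4 -321. ] [28.7 39.6] 85.2
top all [349 267  13  23 248] mean [ 478.9 -214.4   60.6] rect [ 480.  -216.3] [39.8 15.6] 9.1
top all [284 269  17  25 281] m
[... 1893 characters left out ...]
 [285 313  27  42 748] mean [ 385.8 -123.2   46.2] rect [ 391.9 -123.8] [23.  42.5] 49.5
side shoulder [305 255  17   9  85] mean [ 551.3 -136.1   44.6] rect [ 555.9 -135. ] [23.1 21.6] 56.6
side shoulder [411 280  16  22 180] mean [ 490.1 -319.9   44. ] rect [ 495.  -321.9] [26.3 41.8] 85.3
side shoulder [352 285  13  20  76] mean [ 468.1 -216.8   44.6] rect [ 477.5 -218. ] [41.9 15.8] 9.3
side shoulder [281 286  20  20 138] mean [ 461.6 -105.3   44.2] rect [ 469.2 -102.9] [23.2 41.3] 77.2
side shoulder [511 295  25  87 225] mean [ 408.3 -481.2   44.8] rect [ 413.6 -481.3] [166.4   2.7] 0.1
side shoulder [285 326  27  18 173] mean [ 385.6 -123.8   44.1] rect [ 392.  -123.7] [22.1 41.5] 50.0
```

```bash
cat >> h.py <<'E'
from scipy.spatial.transform import Rotation as Rn
def plan(p,yaw=None,tilt=(0,0)):
    """print shift(cm)/rotvec in tool axes from the measured pose to TCP p, yaw (tool down)"""
    s=ctrl.read_state();R0=Rn.from_euler('xyz',s['tool_rot'])
    sh=R0.inv().apply(np.array(p)-s['eef_pos'])/10
    rv=np.zeros(3)
    if yaw is not None: rv=(R0.inv()*Rn.from_euler('xyz',[np.pi+tilt[0],tilt[1],yaw])).as_rotvec()
    print('cmd',np.round(sh,2),np.round(rv,3));return sh,rv
def st():
    s=ctrl.read_state();print(round(float(s['clock']),2),s['eef_pos'].round(1),s['tool_rot'].round(3),'F',s['force'].round(1),'w',round(float(s['width']),1),'gf',round(float(s['gripper_force']),1))
E
python3 - <<'E'
from h import *
for n in('top','side'):
    W=cloud(load(n));x,y,z=W[...,0],W[...,1],W[...,2]
    m=(z>109)&(z<119)&(x>500)&(x<720)&(y>-60)&(y<150)
    c,l,s,_=cv2.connectedComponentsWithStats(m.astype(np.uint8));i=1+np.argmax(s[1:,4])
    print(n,cv2.minAreaRect(W[l==i][:,:2].astype(np.float32)))
    m=(z>90)&(z<107)&(x>480)&(x<520)&(y>-20)&(y<120)
    q=W[m];print(cv2.minAreaRect(q[:,:2].astype(np.float32)),q[:,2].max())
    m=(z>68)&(z<80)&(x>520)&(x<720)&(y>120)&(y<230)
    q=W[m];print(cv2.minAreaRect(q[:,:2].astype(np.float32)))
plan((506,45,200),1.598)
E
```

```text
top ((624.22900390625, 50.535194396972656), (157.3695526123047, 144.0548095703125), 89.93478393554688)
((511.3631591796875, 49.75987243652344), (111.88097381591797, 16.52088165283203), 89.8278579711914) 106.98326384021868
((627.039794921875, 182.01861572265625), (131.0196533203125, 81.523681640625), 0.2201780527830124)
side ((623.5311889648438, 48.569007873535156), (145.9608612060547, 156.60594177246094), 0.3223975598812103)
((509.7546691894531, 47.73469543457031), (110.53607940673828, 20.153461456298828), 89.9323959350586) 105.84044647128815
((620.81591796875, 172.19960021972656), (142.2850799560547, 100.71089172363281), 1.4853196144104004)
cmd [-43.27 -38.32   3.11] [-2.000e-03  1.000e-03  1.081e+00]
```

>>> step_arm --commands '[-43.4,-38.2,3,0,0,1.07,0.45,-43.4,-38.2,3,0,0,1.07,0.45,-43.4,-38.2,3,0,0,1.07,0.45,-43.4,-38.2,3,0,0,1.07,0.45,-43.4,-38.2,3,0,0,1.07,0.45,-43.4,-38.2,3,0,0,1.07,0.45,-43.4,-38.2,3,0,0,1.07,0.45,-43.4,-38.2,3,0,0,1.07,0.45,-43.4,-38.2,3,0,0,1.07,0.45,-43.4,-38.2,3,0,0,1.07,0.45]'

```text
clock: 1.1
eef_pos: [478.5, 117.4, 205.2]
tool_rot: [-3.141, -0.0, 1.609]
force: [0.4, 0.7, -0.0]
width: 38.2
gripper_force: 0.0
```

>>> step_arm --commands '[0,0,0,0,0,0,0.45]'

```text
clock: 1.2
eef_pos: [480.6, 110.5, 205.5]
tool_rot: [3.14, 0.004, 1.596]
force: [-0.0, 0.6, 0.3]
width: 38.3
gripper_force: 0.0
```

```bash
python3 - <<'E'
from h import *
st();plan((506.5,48,79),1.592)
E
```

```text
1.2 [480.6 110.5 205.5] [3.14  0.004 1.596] F [-0.   0.6  0.3] w 38.3 gf 0.0
cmd [-6.26  2.41 12.68] [0.002 0.004 0.004]
```

>>> step_arm --commands '[-6.3,2.4,6,0,0,0,0.45,-6.3,2.4,6,0,0,0,0.45,-6.3,2.4,9,0,0,0,0.45,-6.3,2.4,12.7,0,0,0,0.45,-6.3,2.4,12.7,0,0,0,0.45,-6.3,2.4,12.7,0,0,0,0.45,-6.3,2.4,12.7,0,0,0,0,-6.3,2.4,12.7,0,0,0,0,-6.3,2.4,12.7,0,0,0,0,-6.3,2.4,12.7,0,0,0,0]'

```text
clock: 2.2
eef_pos: [509.0, 57.7, 80.7]
tool_rot: [3.132, -0.0, 1.608]
force: [5.3, 0.2, -0.8]
width: 10.3
gripper_force: 58.3
```

```bash
python3 - <<'E'
from h import *
st();W=grab('wrist')
s=ctrl.read_state();p=s['eef_pos'];
a0=np.arctan2(22,191)
yaw=.027
for t in [.1,.2,.3,.45,.6,.75,.9,1.05,1.2,1.35,1.5]:
    dx=191-192.26*np.cos(a0+t);dz=192.26*np.sin(a0+t)-22
    print(t,np.round([0,dx/10,-dz/10],2))
E
```

```text
2.2 [509.   57.7  80.7] [ 3.132 -0.     1.608] F [ 5.3  0.2 -0.8] w 10.3 gf 58.3
0.1 [ 0.    0.32 -1.9 ]
0.2 [ 0.    0.82 -3.75]
0.3 [ 0.    1.5  -5.55]
0.45 [ 0.    2.86 -8.09]
0.6 [  0.     4.58 -10.4 ]
0.75 [  0.     6.62 -12.43]
0.9 [  0.     8.95 -14.13]
1.05 [  0.    11.5  -15.46]
1.2 [  0.    14.23 -16.4 ]
1.35 [  0.    17.06 -16.92]
1.5 [  0.    19.94 -17.01]
```

>>> step_arm --commands '[0,0.32,-1.9,0,0,0,0,0,0.82,-3.75,0,0,0,0,0,1.5,-5.55,0,0,0,0,0,2.2,-6.9,0,0,0,0,0,2.86,-8.09,0,0,0,0,0,3.7,-9.3,0,0,0,0,0,4.58,-10.4,0,0,0,0,0,5.6,-11.5,0,0,0,0,0,6.62,-12.43,0,0,0,0,0,7.8,-13.3,0,0,0,0]'

```text
clock: 3.25
eef_pos: [580.2, 57.9, 213.0]
tool_rot: [-3.137, 0.002, 1.607]
force: [-5.6, -5.1, 1.7]
width: 9.8
gripper_force: 58.8
```

```bash
python3 - <<'E'
from h import *
st()
E
```

```text
3.25 [580.2  57.9 213. ] [-3.137e+00  2.000e-03  1.607e+00] F [-5.6 -5.1  1.7] w 9.8 gf 58.8
```

>>> step_arm --commands '[0,1.15,-0.83,0,0,0,0,0,2.4,-1.55,0,0,0,0,0,3.7,-2.16,0,0,0,0,0,5.0,-2.66,0,0,0,0,0,6.43,-3.1,0,0,0,0,0,7.8,-3.4,0,0,0,0,0,9.26,-3.62,0,0,0,0,0,10.7,-3.7,0,0,0,0,0,11.7,-3.7,0,0,0,0,0,11.7,-3.7,0,0,0,0]'

```text
clock: 4.25
eef_pos: [701.9, 58.4, 252.4]
tool_rot: [3.135, 0.007, 1.604]
force: [0.4, -8.8, 6.1]
width: 9.8
gripper_force: 64.9
```

>>> step_arm --commands '[0,0,0,0,0,0,0.5,0,0,0,0,0,0,0.5,0,0,0,0,0,0,0.5,0,0,-5,0,0,0,0.5,0,0,-6,0,0,0,0.5,0,-5,-6,0,0,0,0.5,0,-10,-6,0,0,0,0.5,0,-14,-6,0,0,0,0.5,0,-14,-6,0,0,0,0.5]'

```text
clock: 5.15
eef_pos: [552.9, 59.7, 308.4]
tool_rot: [-3.135, -0.002, 1.61]
force: [0.1, 0.3, 0.9]
width: 42.8
gripper_force: 0.0
```

```bash
python3 - <<'E'
from h import *
st();grab('top','top1');grab('side');d=grab('wrist','wrist1');st()
R=d['world_to_cam'];print(np.linalg.inv(R).round(2),d['vfov'])
E
```

```text
5.15 [552.9  59.7 308.4] [-3.135e+00 -2.000e-03  1.610e+00] F [0.1 0.3 0.9] w 42.8 gf 0.0
5.3 [560.4  60.1 309.2] [ 3.139e+00 -1.000e-03  1.610e+00] F [ 1.  -0.2 -0.5] w 42.8 gf 0.0
[[ 1.0000e+00  4.0000e-02  1.0000e-02  5.5601e+02]
 [ 4.0000e-02 -9.6000e-01 -2.9000e-01  1.3486e+02]
 [ 0.0000e+00  2.9000e-01 -9.6000e-01  4.5110e+02]
 [ 0.0000e+00  0.0000e+00  0.0000e+00  1.0000e+00]] 65.50118878882243
```

View pics/wrist1.png

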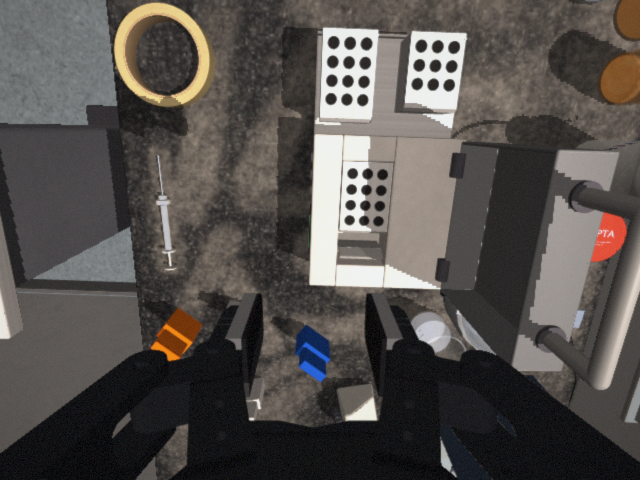

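Hood stands open (right side). The fixed tube block is at (340–393, 162–232), dark gap below it at about rows 233–247, then the sprung plate. Enlarge and measure.

```bash
python3 - <<'E'
from h import *
d=load('wrist');W=cloud(d)
c=d['image'][125:300,300:460,::-1]
cv2.imwrite('pics/crop1.png',cv2.resize(c,None,fx=3.4,fy=3.4,interpolation=cv2.INTER_NEAREST))
for u in(355,365,378):
    print(u,[(v,*W[v,u].round(1)[1:]) for v in range(222,294,2)])
# rim corners: z~75
x,y,z=W[...,0],W[...,1],W[...,2]
m=(z>70)&(z<80)&(x>480)&(x<720)&(y>-60)&(y<145)
cc,l,s,_=cv2.connectedComponentsWithStats(m.astype(np.uint8));i=1+np.argmax(s[1:,4]);q=W[l==i]
print(s[i],cv2.minAreaRect(q[:,:2].astype(np.float32)),np.median(q[:,2]))
# right edge (y min) vs x ; front edge vs y
vis=[]
for u in range(320,430,10):
    k=np.where(l[:,u]==i)[0].max();vis.append(W[k,u])
vis=np.array(vis);print('right edge',np.polyfit(vis[:,0],vis[:,1],1),vis[:,1].mean().round(1))
fr=[]
for v in range(145,280,10):
    k=np.where(l[v]==i)[0].min();fr.append(W[v,k])
fr=np.array(fr);print('front edge',np.polyfit(fr[:,1],fr[:,0],1),fr[:,0].mean().round(1))
E
```

```text
355 [(222, np.float64(44.0), np.float64(74.4)), (224, np.float64(42.1), np.float64(75.2)), (226, np.float64(39.8), np.float64(74.7)), (228, np.float64(37.9), np.float64(75.6)), (230, np.float64(35.6), np.float64(75.0)), (232, np.float64(32.2), np.float64(70.3)), (234, np.float64(18.5), np.float64(28.5)), (236, np.float64(15.9), np.float64(28.3)), (238, np.float64(13.6), np.float64(28.7)), (240, np.float64(12.3), np.float64(32.5)), (242, np.float64(12.7), np.float64(42.1)), (244, np.float64(12.9), np.float64(50.6)), (246, np.float64(12.3), np.float64(56.3)), (248, np.float64(11.4), np.float64(60.6)), (250, np.float64(10.5), np.float64(65.0)), (252, np.float64(9.2), np.float64(68.1)), (254, np.float64(8.2), np.float64(71.8)), (256, np.float64(6.6), np.float64(73.8)), (258, np.float64(4.1), np.float64(73.1)), (260, np.float64(-3.1), np.float64(59.2)), (262, np.float64(-3.5), np.float64(64.7)), (264, np.float64(-3.5), np.float64(71.1)), (266, np.float64(-4.7), np.float64(74.0)), (268, np.float64(-6.6), np.float64(75.1)), (270, np.float64(-9.5), np.float64(73.7)), (272, np.float64(-11.1),
[... 3132 characters left out ...]
)), (274, np.float64(-13.0), np.float64(74.0)), (276, np.float64(-15.5), np.float64(73.4)), (278, np.float64(-17.1), np.float64(75.3)), (280, np.float64(-20.3), np.float64(73.3)), (282, np.float64(-22.6), np.float64(73.2)), (284, np.float64(-24.8), np.float64(73.8)), (286, np.float64(-27.4), np.float64(73.2)), (288, np.float64(-62.2), np.float64(-1.3)), (290, np.float64(-65.1), np.float64(-1.3)), (292, np.float64(-67.6), np.float64(-0.5))]
[  309   134   157   155 19259] ((630.6727294921875, 50.987937927246094), (148.57876586914062, 160.09251403808594), 0.20446231961250305) 74.04282931550188
right edge [ 1.04782659e-02 -3.43208366e+01] -27.8
front edge [-3.10841639e-03  5.57079518e+02] 556.9
```

View pics/crop1.png

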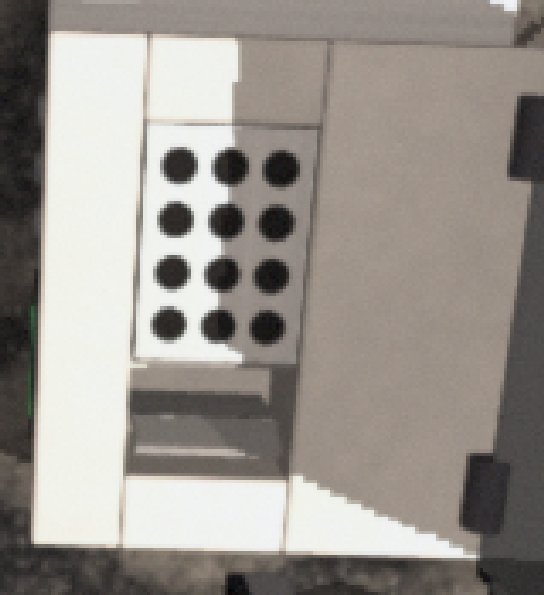

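The gap measures ≈ 19–20 mm (block edge y≈32, plate face y≈12.6), which points to the mid spacer; try it first. Heater origin ≈ (611, 51).

```bash
python3 - <<'E'
from h import *
print(ctrl.read_state()['qpos'].round(3));st()
plan((472,-102,150),2.913);plan((472,-102,150),-0.229)
E
```

```text
[-0.399  0.441  0.364  1.668 -0.176  1.063  0.058]
5.3 [560.4  60.1 309.2] [ 3.139e+00 -1.000e-03  1.610e+00] F [ 1.  -0.2 -0.5] w 42.8 gf 0.0
cmd [-15.87  -9.5   15.88] [ 2.000e-03  1.000e-03 -1.303e+00]
cmd [-15.87  -9.5   15.88] [ 1.000e-03 -3.000e-03  1.839e+00]
```

>>> step_arm --commands '[-5,-4,2,0,0,-0.4,0.5,-10,-8,5,0,0,-0.8,0.5,-15.9,-9.5,9,0,0,-1.3,0.5,-15.9,-9.5,12,0,0,-1.3,0.5,-15.9,-9.5,14,0,0,-1.3,0.5,-15.9,-9.5,15.9,0,0,-1.3,0.5,-15.9,-9.5,15.9,0,0,-1.3,0.5,-15.9,-9.5,15.9,0,0,-1.3,0.5,-15.9,-9.5,15.9,0,0,-1.3,0.5,-15.9,-9.5,15.9,0,0,-1.3,0.5]'

```text
clock: 6.3
eef_pos: [472.4, -103.7, 149.0]
tool_rot: [3.141, 0.001, 2.908]
force: [0.4, -0.2, -0.2]
width: 42.6
gripper_force: 0.0
```

>>> step_arm --commands '[0,0,0,0,0,0,0.5,0,0,0,0,0,0,0.5]'

```text
clock: 6.5
eef_pos: [471.4, -103.5, 149.3]
tool_rot: [3.142, 0.0, 2.907]
force: [0.3, -0.5, -0.0]
width: 42.7
gripper_force: 0.0
```

```bash
python3 - <<'E'
from h import *
st();d=grab('wrist','wrist2');st();W=cloud(d);x,y,z=W[...,0],W[...,1],W[...,2]
reg=(abs(x-472)<40)&(abs(y+102)<40)
for a,b in((40,50),(66,80)):
    m=reg&(z>a)&(z<b)
    c,l,s,_=cv2.connectedComponentsWithStats(m.astype(np.uint8))
    for i in range(1,c):
        if s[i,4]>60: q=W[l==i];print(s[i],q.mean(0).round(1),cv2.minAreaRect(q[:,:2].astype(np.float32)))
plan((471.5,-102,49),2.913)
E
```

```text
6.5 [ 471.4 -103.5  149.3] [3.142 0.    2.907] F [ 0.3 -0.5 -0. ] w 42.7 gf 0.0
6.55 [ 471.1 -103.4  149.3] [-3.142  0.     2.907] F [-0.2 -0.3 -0.4] w 42.6 gf 0.0
[300 209  32  57 851] [ 466.6 -100.2   44. ] ((470.16680908203125, -101.11927795410156), (21.95392608642578, 39.57046127319336), 77.10138702392578)
[ 306  223   20   56 1072] [ 469.2 -100.8   73.7] ((470.6654052734375, -101.17948150634766), (11.833783149719238, 34.46240997314453), 76.7319564819336)
cmd [-0.    0.14 10.03] [-0.     0.    -0.006]
```

>>> step_arm --commands '[0,0.2,4,0,0,0,0.5,0,0.2,7,0,0,0,0.5,0,0.2,10,0,0,0,0.5,0,0.2,10,0,0,0,0.5,0,0.2,10,0,0,0,0.5,0,0.2,10,0,0,0,0,0,0.2,10,0,0,0,0,0,0.2,10,0,0,0,0,0,0.2,10,0,0,0,0,0,0.2,10,0,0,0,0]'

```text
clock: 7.55
eef_pos: [472.3, -101.6, 50.9]
tool_rot: [3.141, 0.003, 2.909]
force: [-0.5, 0.5, 8.6]
width: 11.0
gripper_force: 59.1
```

```bash
python3 - <<'E'
from h import *
st();plan((611,21,160),-3.13)
E
```

```text
7.55 [ 472.3 -101.6   50.9] [3.141e+00 3.000e-03 2.909e+00] F [-0.5  0.5  8.6] w 11.0 gf 59.1
cmd [-10.7   15.14 -10.87] [-0.     0.003 -0.245]
```

>>> step_arm --commands '[0,0,-4,0,0,0,0,0,0,-8,0,0,0,0,-1,2,-10.9,0,0,-0.1,0,-3,5,-10.9,0,0,-0.245,0,-5.5,8.5,-10.9,0,0,-0.245,0,-8,12,-10.9,0,0,-0.245,0,-10.7,15.1,-10.9,0,0,-0.245,0,-10.7,15.1,-10.9,0,0,-0.245,0,-10.7,15.1,-10.9,0,0,-0.245,0,-10.7,15.1,-10.9,0,0,-0.245,0]'

```text
clock: 8.55
eef_pos: [608.9, 19.6, 158.4]
tool_rot: [-3.141, -0.001, -3.13]
force: [-1.0, -0.3, -0.7]
width: 10.9
gripper_force: 59.0
```

>>> step_arm --commands '[0,0,0,0,0,0,0,0,0,0,0,0,0,0]'

```text
clock: 8.75
eef_pos: [609.5, 19.8, 158.6]
tool_rot: [-3.141, -0.0, -3.131]
force: [0.4, -0.4, -0.4]
width: 11.2
gripper_force: 59.0
```

```bash
python3 - <<'E'
from h import *
st();d=grab('wrist','wrist3');t=grab('top');st()
W=cloud(d);x,y,z=W[...,0],W[...,1],W[...,2]
# shoulders of held spacer
m=(abs(x-611)<40)&(abs(y-21)<40)&(z>140)&(z<165)
print('shoulder z hist',np.histogram(z[m],10))
for u in (300,320,340,345,350): pass
T=cloud(t);tx,ty,tz=T[...,0],T[...,1],T[...,2]
for zz in((140,175),(60,85)):
    mm=(tz>zz[0])&(tz<zz[1])&(abs(tx-611)<80)&(abs(ty-51)<100);q=T[mm]
    if len(q): print(zz,len(q),q.min(0).round(1),q.max(0).round(1))
E
```

```text
8.75 [609.5  19.8 158.6] [-3.141 -0.    -3.131] F [ 0.4 -0.4 -0.4] w 11.2 gf 59.0
8.85 [609.8  20.2 158.6] [-3.141 -0.    -3.13 ] F [ 0.1 -0.2 -0.4] w 10.8 gf 59.0
shoulder z hist (array([ 78,  96,  90,  96, 874, 134,  59,  62, 109, 173]), array([140.02686494, 142.52334698, 145.01982901, 147.51631105,
       150.01279309, 152.50927513, 155.00575716, 157.5022392 ,
       159.99872124, 162.49520328, 164.99168531]))
(140, 175) 136 [588.5   1.3 141. ] [609.9  31.5 174.5]
(60, 85) 3529 [556.8 -30.4  60. ] [691.  130.   80.4]
```

View pics/wrist3.png

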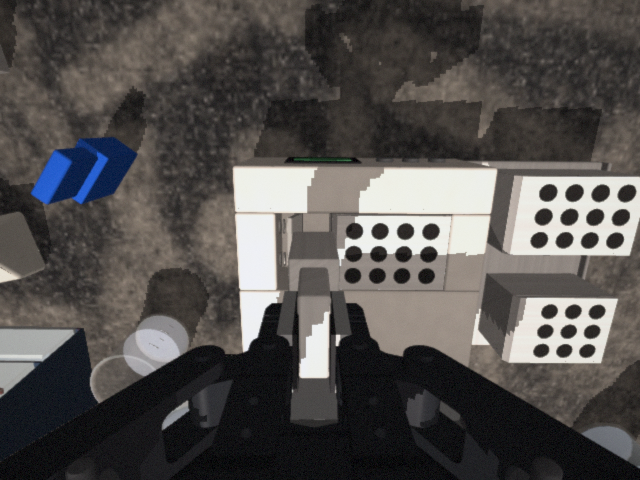

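The held mid spacer (columns ~298–330) hangs over the gap between the plate (col ~285) and block edge (col ~338). Measure both in this one frame.

```bash
python3 - <<'E'
from h import *
d=load('wrist');W=cloud(d);x,y,z=W[...,0],W[...,1],W[...,2]
m=(abs(x-611)<40)&(abs(y-21)<25)&(z>148.5)&(z<154)
c,l,s,_=cv2.connectedComponentsWithStats(m.astype(np.uint8))
for i in range(1,c):
    if s[i,4]>40:q=W[l==i];print('sh',s[i],q.min(0).round(1),q.max(0).round(1),cv2.minAreaRect(q[:,:2].astype(np.float32)))
# spacer front face (x ~ 589) below shoulders
m=(x<600)&(x>575)&(abs(y-21)<25)&(z>108)&(z<148)
q=W[m];print('front',len(q),np.percentile(q,[1,50,99],axis=0).round(1))
for v in (220,224,228): print(v,[(u,*W[v,u].round(1)) for u in list(range(270,300,2))+list(range(328,350,2))])
m=(z>70)&(z<80)&(x>540)&(x<720)&(y>-60)&(y<145)
fr=[];
for u in range(245,480,10):
    k=np.where(m[:,u])[0].min();fr.append(W[k,u])
fr=np.array(fr);a=np.polyfit(fr[:,1],fr[:,0],1);print('front edge slope',a,fr[:,0].mean())
rt=[]
for v in range(180,290,6):
    k=np.where(m[v])[0].min();rt.append(W[v,k])
rt=np.array(rt);print('right edge',np.polyfit(rt[:,0],rt[:,1],1),rt[:,1].mean())
E
```

```text
sh [ 288  256   52   35 1044] [587.6   9.4 148.5] [602.8  31.3 154. ] ((595.1842651367188, 20.33199691772461), (15.123979568481445, 22.039531707763672), 0.6340894103050232)
front 1110 [[587.6   9.5 109. ]
 [588.1  20.2 131.1]
 [588.6  30.8 147.7]]
220 [(270, np.float64(590.2), np.float64(-6.7), np.float64(74.3)), (272, np.float64(590.3), np.float64(-5.5), np.float64(73.7)), (274, np.float64(590.6), np.float64(-4.4), np.float64(72.4)), (276, np.float64(591.9), np.float64(-3.6), np.float64(67.3)), (278, np.float64(595.0), np.float64(-3.6), np.float64(54.1)), (280, np.float64(595.4), np.float64(-2.4), np.float64(52.6)), (282, np.float64(600.7), np.float64(-2.9), np.float64(30.4)), (284, np.float64(595.1), np.float64(0.4), np.float64(53.5)), (286, np.float64(601.0), np.float64(-0.0), np.float64(29.1)), (288, np.float64(590.3), np.float64(4.5), np.float64(73.3)), (290, np.float64(590.3), np.float64(5.7), np.float64(73.4)), (292, np.float64(590.4), np.float64(6.9), np.float64(73.0)), (294, np.float64(591.1), np.float64(8.0), np.float64(70.0)), (296, np.float64(591.5), np.float64(9.2), np.f
[... 3412 characters left out ...]
64(50.3)), (332, np.float64(596.1), np.float64(32.3), np.float64(69.8)), (334, np.float64(595.5), np.float64(33.4), np.float64(72.1)), (336, np.float64(595.0), np.float64(34.6), np.float64(73.7)), (338, np.float64(595.1), np.float64(35.9), np.float64(73.4)), (340, np.float64(594.5), np.float64(36.9), np.float64(75.6)), (342, np.float64(594.7), np.float64(38.3), np.float64(74.8)), (344, np.float64(595.2), np.float64(39.7), np.float64(72.9)), (346, np.float64(594.8), np.float64(40.8), np.float64(74.3)), (348, np.float64(594.8), np.float64(42.1), np.float64(74.3))]
front edge slope [-4.11366290e-03  5.56965907e+02] 556.768217755365
right edge [ 5.32988645e-03 -3.17703876e+01] -28.57003896649317
```

>>> step_arm --commands '[-0.35,0.06,0,0,0,0,0,-0.35,0.06,0,0,0,0,0,-0.35,0.06,1,0,0,0,0,-0.35,0.06,2,0,0,0,0,-0.35,0.06,3,0,0,0,0,-0.35,0.06,3.4,0,0,0,0,-0.35,0.06,3.8,0,0,0,0,-0.35,0.06,4.2,0,0,0,0,-0.35,0.06,4.6,0,0,0,0,-0.35,0.06,5,0,0,0,0]'

```text
clock: 9.85
eef_pos: [614.3, 20.5, 108.9]
tool_rot: [-3.141, 0.002, -3.13]
force: [-1.0, -2.9, 4.4]
width: 10.5
gripper_force: 59.9
```

```bash
python3 - <<'E'
from h import *
st()
E
```

```text
9.85 [614.3  20.5 108.9] [-3.141e+00  2.000e-03 -3.130e+00] F [-1.  -2.9  4.4] w 10.5 gf 59.9
```

>>> step_arm --commands '[0.1,-0.05,0.4,0,0,0,0,0.1,-0.05,0.8,0,0,0,0,0.1,-0.05,1.2,0,0,0,0,0.1,-0.05,1.6,0,0,0,0,0.1,-0.05,2,0,0,0,0,0.1,-0.05,2.4,0,0,0,0,0.1,-0.05,2.7,0,0,0,0,0.1,-0.05,2.9,0,0,0,0,0.1,-0.05,3.1,0,0,0,0,0.1,-0.05,3.1,0,0,0,0]'

```text
clock: 10.85
eef_pos: [613.3, 20.2, 80.9]
tool_rot: [-3.141, 0.002, -3.13]
force: [-6.6, -4.1, 28.3]
width: 11.0
gripper_force: 63.3
```

```bash
python3 - <<'E'
from h import *
st()
E
```

```text
10.85 [613.3  20.2  80.9] [-3.141e+00  2.000e-03 -3.130e+00] F [-6.6 -4.1 28.3] w 11.0 gf 63.3
```

Reached 80.9 mm, exactly the predicted home height, with 28 N from the floor. Release and look.

>>> step_arm --commands '[0,0,-0.3,0,0,0,0,0,0,-0.3,0,0,0,0.35,0,0,-0.3,0,0,0,0.35,0,0,-0.3,0,0,0,0.35,0,0,-0.3,0,0,0,0.35,0,0,-3,0,0,0,0.35,0,0,-6,0,0,0,0.35,0,0,-9,0,0,0,0.35,3,0,-12,0,0,0,0.35,5,0,-14,0,0,0,0.35]'

```text
clock: 11.85
eef_pos: [561.9, 20.7, 218.9]
tool_rot: [3.141, 0.001, -3.129]
force: [1.4, 0.5, -0.1]
width: 29.7
gripper_force: 0.0
```

>>> step_arm --commands '[5,0,-3,0,0,0,0.35,5,0,-3,0,0,0,0.35,5,0,-3,0,0,0,0.35]'

```text
clock: 12.15
eef_pos: [512.2, 20.0, 248.5]
tool_rot: [3.141, 0.002, -3.129]
force: [0.9, -0.4, 0.3]
width: 30.0
gripper_force: 0.0
```

```bash
python3 - <<'E'
from h import *
st();d=grab('wrist','wrist4');grab('side','side4');W=cloud(d);x,y,z=W[...,0],W[...,1],W[...,2]
for nm,a,b in(('tab',90,112),('shoulder',66,82)):
    m=(abs(x-612)<24)&(y>8)&(y<33)&(z>a)&(z<b);q=W[m];print(nm,len(q),np.median(q[:,2]).round(1),cv2.minAreaRect(q[:,:2].astype(np.float32)))
rim=(z>65)&(z<85)&(x>560)&(x<580)&(abs(y-40)<50);print('rim',np.median(z[rim]))
im=d['image'][:,:,::-1];cv2.imwrite('pics/w4.png',im)
E
```

```text
12.15 [512.2  20.  248.5] [ 3.141e+00  2.000e-03 -3.129e+00] F [ 0.9 -0.4  0.3] w 30.0 gf 0.0
tab 567 104.0 ((611.0864868164062, 21.318986892700195), (35.07954406738281, 11.592513084411621), 0.8630669713020325)
shoulder 583 74.0 ((612.1361083984375, 21.643451690673828), (47.32704162597656, 22.78226089477539), 0.4415416419506073)
rim 74.03931712126598
```

View pics/wrist4.png

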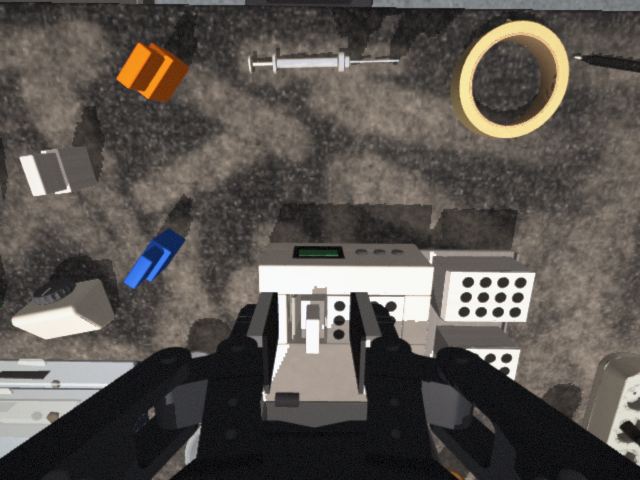

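View pics/side4.png

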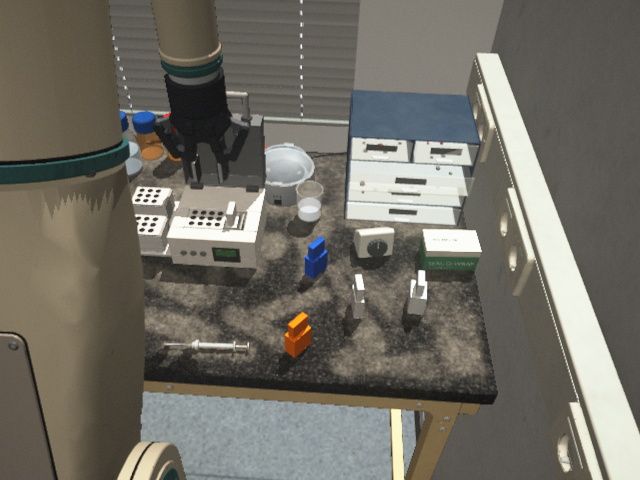

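The spacer's shoulders are flush with the rim (74.0 against 74.0 mm in the same frame). It touches the block edge and its right face sits at y≈10.3, which pushes the plate back about 2.3 mm. The hood is open at (235,150) in the side view, and the other two spacers at (358,297) and (418,293) are upright and untouched.

```bash
python3 -c "
from cell import ctrl
print(ctrl.finish_job())"
```

```text
the job is handed in; nothing more can be done
None
```

The hood stands open on its springs and the mid spacer is pressed fully home against the sprung plate. The thin and thick spacers still stand on the bench and nothing else was disturbed. I handed the job in at about 12 s; no verdict came back.

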